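# Gauge a washed spacer plate and put it away in the keeper

## Task

One blue spacer plate stands on the black drying mat. Pinch it to feel how thick it is and put it away, pushed fully home, in the one keeper slot made for that thickness (red the thinnest, yellow the middle, green the thickest), then let go. The slotted insert sits off-centre on its base, so find it by touch and never force the plate or the keeper; leave the two plates in the wash tray and the jars alone.

Things in the scene. Friction and masses are not known exactly. Their poses are not given: they have to be found in the camera images.
- keeper: Plate keeper, fixed. Origin: centre of the underside of its steel base plate, 100 (x) by 200 (y) by 8 mm thick; two 8 mm high strips run along y on it at x = +-44 mm. A white slotted insert is clamped on it, its middle at x = 0 but anywhere from -16 to +16 mm along the base's y; that offset is not measured. The insert does not move when touched. Pressing on it hard (over 80 N in all) damages it; 25 N is plenty.
- insert_top (a point): Point on the base's centre line at the height of the insert's top, 48 mm above the keeper's origin (fixed to the base, so it does NOT show the insert's offset). The insert is 56 long (x), 140 wide (y), 40 mm tall; its upright side faces, 70 mm to either side of its middle along y, are free to be touched. Slots: 32 mm deep, run along x, open at top and both ends, 1 mm chamfer at the mouths.
- slot_red (a point): Where the floor centre of the red slot (12 mm wide, for the 10 mm plate) would be if the insert were centred: 36 mm to -y of the insert's middle, 16 mm above the keeper's origin. The true slot is shifted along y by the insert's unmeasured offset. Every coloured strip lies on the insert's top just to the +y side of its slot. A plate fully home has its centre 33 mm above this floor.
- slot_yellow (a point): The same for the yellow slot (16 mm wide, for the 14 mm plate), at the insert's middle. In every slot a sprung steel roller (radius 10 mm, along x, axis 14 mm above the floor) stands in from the +y wall and leaves 1.5 mm less than the plate's thickness. It yields 1 mm per 2 N after 3 N preload: a plate stops on it and takes some 5 to 20 N to push past it down to the floor; friction then holds it.
- slot_green (a point): The same for the green slot (20 mm wide, for the 18 mm plate), 36 mm to +y of the insert's middle. A plate home in any slot shows 34 mm above the insert's top. A plate too thin for a slot would be loose in it, one too thick does not enter.
- mat: Black ribbed drying mat, fixed, 150 (x) by 120 (y) by 5 mm, origin at the centre of its underside. One plate stands on it near its middle.
- tray: Aluminium wash tray, fixed, 150 (x) by 160 (y) by 22 mm tall, floor 5 mm thick, origin at the centre of its underside. Two plates stand in it; leave them.
- plate_a_mid (a point): Centre (half-way up) of one of three look-alike blue plastic spacer plates, 80 long (x), 66 tall (z), standing on the long edge, 45 to 125 g. Thickness (y) 10, 14 or 18 mm, one plate of each; which has which is not told: pinch it across the thickness and read the finger opening. Any of the three may be the one on the mat; the others stand in the tray.
- plate_b_mid (a point): Centre (half-way up) of one of three look-alike blue plastic spacer plates, 80 long (x), 66 tall (z), standing on the long edge, 45 to 125 g. Thickness (y) 10, 14 or 18 mm, one plate of each; which has which is not told: pinch it across the thickness and read the finger opening. Any of the three may be the one on the mat; the others stand in the tray.
- plate_c_mid (a point): Centre (half-way up) of one of three look-alike blue plastic spacer plates, 80 long (x), 66 tall (z), standing on the long edge, 45 to 125 g. Thickness (y) 10, 14 or 18 mm, one plate of each; which has which is not told: pinch it across the thickness and read the finger opening. Any of the three may be the one on the mat; the others stand in the tray.
- jar_1: Full pickle jar, yellow cap, 68 across, 113 mm tall, origin at the centre of its underside. Bystander.
- jar_2: Full pickle jar, red cap, 68 across, 113 mm tall, origin at the centre of its underside. Bystander.
Things that resemble listed ones, but are neither listed nor needed, are in the scene too. Of the things that look like the tray, take the one that is farthest from the robot's base at the start. What is shaped like the part that bears plate_a_mid but pink is not meant.

How it is judged:
At the end, for the whole second after the job is handed in: The mat plate stands in the slot of its thickness (10 red, 14 yellow, 18 green), on its floor within 2.5 mm, upright and along the slot within 0.1 rad, within 20 mm lengthwise of the keeper's middle; the other two plates stand upright in the wash tray; all let go (((y of plate_a_mid in the frame of keeper between -0.0178 and 0.0178 m and x of plate_a_mid in the frame of keeper between -0.02 and 0.02 m and z of plate_a_mid in the frame of keeper below 0.0515 m and angle between plate_a_mid's own z axis and vertical below 0.1 rad and angle between the x axis of plate_a_mid and the x axis of keeper, either way round below 0.1 rad and horizontal distance between each of plate_b_mid, plate_c_mid and tray below 0.075 m and angle between each of plate_b_mid, plate_c_mid's own z axis and vertical below 0.2 rad) or (y of plate_b_mid in the frame of keeper between 0.0182 and 0.0538 m and x of plate_b_mid in the frame of keeper between -0.02 and 0.02 m and z of plate_b_mid in the frame of keeper below 0.0515 m and angle between plate_b_mid's own z axis and vertical below 0.1 rad and angle between the x axis of plate_b_mid and the x axis of keeper, either way round below 0.1 rad and horizontal distance between each of plate_a_mid, plate_c_mid and tray below 0.075 m and angle between each of plate_a_mid, plate_c_mid's own z axis and vertical below 0.2 rad) or (y of plate_c_mid in the frame of keeper between -0.0538 and -0.0182 m and x of plate_c_mid in the frame of keeper between -0.02 and 0.02 m and z of plate_c_mid in the frame of keeper below 0.0515 m and angle between plate_c_mid's own z axis and vertical below 0.1 rad and angle between the x axis of plate_c_mid and the x axis of keeper, either way round below 0.1 rad and horizontal distance between each of plate_a_mid, plate_b_mid and tray below 0.075 m and angle between each of plate_a_mid, plate_b_mid's own z axis and vertical below 0.2 rad))); the robot touches nothing.
It fails at once if a plate is pressed against the keeper with more than 80 N, all contacts summed (contact force between any of plate_a, plate_b, plate_c and keeper above 80 N).
It fails at once if the robot itself presses on the keeper with more than 80 N, all contacts summed (contact force between any of the fingers, the arm and keeper above 80 N).
It fails at once if more than one plate is moved by over 25 mm (the two in the wash tray are to be left alone) (distance of each of plate_a_mid, plate_b_mid from where it was at the start of the episode above 0.025 m or distance of each of plate_a_mid, plate_c_mid from where it was at the start of the episode above 0.025 m or distance of each of plate_b_mid, plate_c_mid from where it was at the start of the episode above 0.025 m).
It fails at once if a jar is moved by over 30 mm or tipped (distance of any of jar_1, jar_2 from where it was at the start of the episode above 0.03 m or angle between any of jar_1, jar_2's own z axis and vertical above 0.3 rad).
It also fails if it takes over 53 s, if anything falls off the work surface, if the arm or the gripper's body presses on something with over 40 N, if the wrist force passes 120 N, or if a joint passes its speed limit or range.

## Robot

A 6-joint arm with a two-finger parallel gripper is mounted at the origin on the work surface. World frame = base frame: x ahead of the robot, y to its left, z up, the work surface at z = 0. Lengths are in m, angles in rad, forces in N, time in s.
With the tool pointing down it reaches from about 0.275 to 0.85 m from the base axis. Payload 5.2 kg.
Tool frame: the origin (TCP) lies midway between the tips of the shut fingers; the grasp point (between the pads) lies 19 mm behind it; z points along the fingers, y is the direction in which the jaws open and shut (so a half turn about z gives the same grasp; the last joint's range is limited). The gripper opens to 85 mm and grips with 20 to 120 N. Pads are 22 mm wide; open, the fingers measure 114 mm over their backs; the gripper's body (76 mm by 85 mm) begins 54 mm behind the grasp point. The pads swing forward as they close: fully open they stand 13 mm farther back than shut.
Start: joints at [1.004, 0.259, 1.535, -0, 1.348, -0.203], TCP at [0.196, 0.514, 0.231] pointing down, gripper open.
Joint ranges: [-3.14, 3.14], [-0.91, 2.08], [0.19, 2.58], [-1.22, 4.36], [0.22, 2.71], [-3.12, 3.12]. Speed limits (rad/s): [2.57, 2.57, 3.14, 3.14, 3.14, 3.14].

## Interface

Orientations are given as a unit quaternion [x, y, z, w].
In Python, from cell import r gives the robot as it stands. The module is installed in compiled form; this text tells all that it offers.
- The arm moves only by the tool apply_moves, never from a script. Its argument "moves" is a list that holds one entry, the list of rows, each a list of 7 numbers: the shift along the tool's x, y, z in cm, then the turn, a rotation vector about the tool's x, y, z in degrees, then the closure in counts, from 0 (fully open) to 255 (shut). In form: [[[dx, dy, dz, ax, ay, az, claw], ...]]. A call has 1 to 5 rows; each row is the pose to reach, as a shift and turn from the pose commanded when the call began, along the tool's axes at that moment; what a row does not reach only later rows make up. A row lasts 1/8 s, in which the tool goes at most 62.5 mm and 10.7 degrees, less where a joint would pass 70% of its speed; a pose out of reach is approached as far as the arm can. A call with a gripper value outside its range is refused whole. The fingers move at their own pace and stop on an object; "grip_force" is the grip in N (left out, the last holds). Time passes only in rows, so rows that repeat a pose let the fingers close. It gives the time, the measured TCP pose, the force and the opening at its end, in the units of the state.
- r.state(): the state, without advancing time (a new reading comes with each control period).
- r.snapshot(name): name is "side" or "top" or "wrist"; returns a dict with "frame" (420x560x3 uint8, blue, green, red), "camera_matrix" (3x3 intrinsics, pixels), "k1" (the pictures are not rectified: a ray, as slopes to the right and down, at radius r is drawn at 1 + k1 r^2 times it, then the intrinsics apply), "rvec" (rotation vector, rad) and "tvec" (3), from world to camera coordinates, as OpenCV has them. Camera axes: x right, y down, z forward; pixel columns grow to the right and rows downward; lengths in m; the calibration is good to about 2 mm. A picture is of the moment at which its call begins. There is no depth.
- r.sign_off(): hands the job in, once; it reports no verdict.
Trained networks look in a picture, given as the dict that the camera call returned (one of the last four; its "shot" number tells which), for a name from the list of things; names that differ only in an ending like _2 or _b are one class to them, and where a whole thing is asked for, a point or a joint stands for the part that bears it (a point fixed in the world has none). Each returns a list of dicts, best first, with "conf" (0 to 1); they miss things now and then, are a little off and sometimes report something else, mostly with a low value. They report only what shows in the picture. A call takes as long as a camera call. They do not tell look-alikes from the thing itself.
- r.boxes_of(label, picture): "box" ([left, top, right, bottom] in pixels, round what is visible of it).
- r.landmark_of(label, picture): "position" ([column, row] in pixels: a listed point, or the origin of a listed thing).
The state is a dict: "time": time; "qpos": joint angles; "joint_vel": joint speeds; "joint_torque": joint torques, N m; "eef_pos": TCP position; "orientation": TCP orientation; "contact_force": force on the tool from outside, world axes, zero at the start; "torque": the same for the moment, N m; "width": finger opening in m.
Only numpy, scipy, OpenCV 4.12 (cv2) and the standard library are available. Lean on these libraries where they do the work, as an engineer would, in place of code of your own. Each camera call takes 0.05 s, during which the arm holds its last target. There are 200 camera calls.

## Working session

There is one attempt and no reset: what is moved stays moved. The work goes in short steps, Python scripts to look and compute and a tool call to move; the robot and the scene stay as the last step left them, time stands still between calls to the robot, and variables do not carry over. Pictures are saved under pics/ and viewed, about 8 in all and at most 12, crops included, and the job is handed in when it is done.

Besides the shell and the picture viewer there is one more tool, called after "Request:" by a JSON object that holds its "fn" and its "kwargs", one argument or row to a line. apply_moves: Moves the arm, as the interface text tells. Its arguments: {"type":"object","properties":{"moves":{"type":"array"},"grip_force":{"type":"number"}},"required":["moves"]}

```bash
mkdir -p pics; cat > h.py <<'E'
import numpy as np, cv2
from cell import r
from scipy.spatial.transform import Rotation as R
def ray(p,px):
    K=p["camera_matrix"];x=(px[0]-K[0][2])/K[0][0];y=(px[1]-K[1][2])/K[1][1]
    rd=np.hypot(x,y);s=rd
    for _ in range(30): s=rd/(1+p["k1"]*s*s)
    f=s/rd if rd else 1
    M=R.from_rotvec(np.ravel(p["rvec"])).as_matrix();t=np.ravel(p["tvec"])
    return -M.T@t, M.T@np.array([x*f,y*f,1])
def at(p,px,z):
    c,d=ray(p,px); return c+d*(z-c[2])/d[2]
def proj(p,X):
    M=R.from_rotvec(np.ravel(p["rvec"])).as_matrix();c=M@np.array(X)+np.ravel(p["tvec"]);x,y=c[:2]/c[2]
    f=1+p["k1"]*(x*x+y*y);K=p["camera_matrix"];return np.array([K[0][0]*x*f+K[0][2],K[1][1]*y*f+K[1][2]])
def tool(target):
    s=r.state();M=R.from_quat(s["orientation"]).as_matrix()
    return np.round(M.T@(np.array(target)-s["eef_pos"])*100,2)
E
python3 - <<'E'
from h import *
np.set_printoptions(precision=4,suppress=True)
print(r.state())
for n in("top","side"):
    p=r.snapshot(n);cv2.imwrite(f"pics/{n}1.png",p["frame"])
    print(n,"cam",ray(p,(280,210))[0])
    for l,z in(("keeper",0),("insert_top",.048),("slot_yellow",.016),("mat",0),("tray",0),("plate_a_mid",.038),("jar_1",0)):
        for d in r.landmark_of(l,p)[:5]: print(l,round(d["conf"],2),np.round(d["position"]),at(p,d["position"],z)[:2])
E
```

```text
{'time': 0.0, 'qpos': array([ 1.0042,  0.2594,  1.5361, -0.    ,  1.348 , -0.2028]), 'joint_vel': array([-0.0013,  0.0001,  0.0005, -0.0003, -0.0004, -0.    ]), 'joint_torque': array([ -0.0006, -44.603 , -29.0574,  -0.0003,   0.0117,   0.0001]), 'eef_pos': array([0.1954, 0.5136, 0.2304]), 'orientation': array([ 0.1809,  0.9835, -0.0009, -0.0003]), 'contact_force': array([-0.438 ,  0.2023, -0.6272]), 'torque': array([ 0.0301, -0.0345, -0.0449]), 'width': 0.08583724204447343}
top cam [ 0.4538 -0.0413  1.183 ]
keeper 0.57 [346. 227.] [ 0.5484 -0.2311]
insert_top 0.97 [347. 229.] [ 0.5404 -0.2259]
insert_top 0.64 [330. 229.] [ 0.5399 -0.1853]
insert_top 0.3 [218. 259.] [0.4604 0.0907]
slot_yellow 0.83 [346. 228.] [ 0.5448 -0.2301]
slot_yellow 0.59 [174. 164.] [0.7034 0.2152]
mat 0.85 [221. 261.] [0.4572 0.088 ]
tray 0.97 [133. 285.] [0.3929 0.3071]
tray 0.75 [172. 164.] [0.7054 0.2244]
plate_a_mid 0.74 [180. 164.] [0.699  0.1943]
plate_a_mid 0.62 [236. 189.] [0.6368 0.0515]
jar_1 0.94 [262. 149.] [ 0.7507 -0.0116]
jar_1 0.91 [427. 297.] [ 0.3751 -0.4367]
side cam [ 0.1384 -0.6411  0.942 ]
keeper 0.68 [318. 275.] [ 0.5649 -0.2103]
keeper 0.63 [318. 286.] [ 0.5454 -0.2313]
insert_top 0.91 [319. 274.] [ 0.5454 -0.2317]
slot_yellow 0.59 [319. 284.] [ 0.5451 -0.2362]
mat 0.91 [208. 219.] [0.4484 0.0854]
tray 0.82 [149. 181.] [0.3916 0.298 ]
tray 0.67 [259. 149.] [0.7023 0.2179]
plate_a_mid 0.83 [274. 191.] [0.6195 0.0326]
plate_a_mid 0.79 [266. 147.] [0.698  0.1788]
jar_1 0.89 [321. 407.] [ 0.3775 -0.4435]
jar_1 0.64 [324. 186.] [ 0.7558 -0.0058]
```

View pics/top1.png

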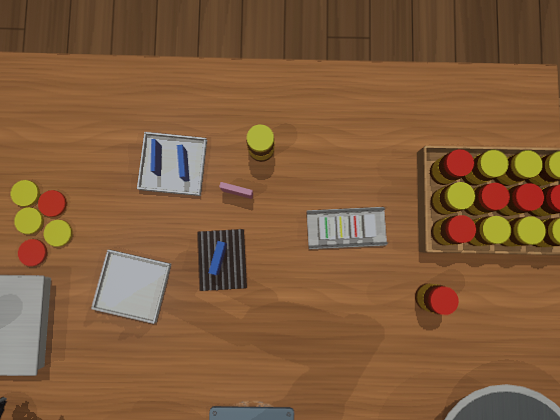

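View pics/side1.png

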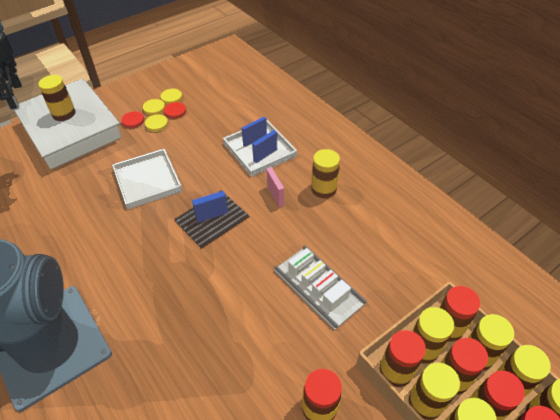

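```bash
cat > a.py <<'E'
from h import *
np.set_printoptions(precision=4,suppress=True)
p=r.snapshot("top")
a=at(p,(222,243),.071);b=at(p,(213,272),.071);print("plate ends",a,b,np.degrees(np.arctan2(*(a-b)[[1,0]])))
for q in((307,211),(385,207),(387,246),(309,249)):print(at(p,q,.008 if 0 else .016))
print(tool([.453,.083,.30]), tool([.5,-.08,.33]),R.from_quat(r.state()["orientation"]).as_matrix())
E
python3 a.py
```

```text
plate ends [0.4994 0.0792 0.071 ] [0.4299 0.0985 0.071 ] -15.54922173672274
[ 0.5868 -0.1291  0.016 ]
[ 0.6007 -0.3288  0.016 ]
[ 0.5012 -0.3328  0.016 ]
[ 0.4902 -0.135   0.016 ]
[-39.38 -31.12  -6.87] [-49.58 -44.68  -9.87] [[-0.9345  0.3559  0.    ]
 [ 0.3559  0.9345  0.    ]
 [-0.      0.     -1.    ]]
```

Request:
{"fn": "apply_moves", "kwargs": {
  "moves": [
    [[-4,-3,-4,0,0,0,0],[-9,-7,-7,0,0,0,0],[-14,-11,-7,0,0,0,0],[-19,-15,-7,0,0,0,0],[-24,-19,-7,0,0,-5,0]]
  ]
}}

```text
time: 1.48
eef_pos: [0.3463, 0.261, 0.3017]
orientation: [0.137, 0.991, 0.0, 0.001]
contact_force: [2.2, 0.6, -0.4]
width: 0.0852
```

```bash
python3 -c "
from h import *
print(r.state()['eef_pos'],r.state()['time'],tool([.453,.086,.30]))"
```

```text
[0.34625068 0.26101663 0.3017348 ] 1.475 [-15.01 -13.96   0.18]
```

Request:
{"fn": "apply_moves", "kwargs": {
  "moves": [
    [[-5,-4.5,0,0,0,0,0],[-9.5,-8.8,0,0,0,0,0],[-14.2,-13.1,0,0,0,0,0],[-14.2,-13.1,0,0,0,0,0]]
  ]
}}

```text
time: 1.98
eef_pos: [0.4481, 0.0943, 0.3011]
orientation: [0.141, 0.99, -0.0, 0.0]
contact_force: [-1.0, -0.1, -0.3]
width: 0.0857
```

```bash
python3 - <<'E'
from h import *
np.set_printoptions(precision=4,suppress=True)
s=r.state();print(s["eef_pos"],s["time"])
p=r.snapshot("wrist");cv2.imwrite("pics/w1.png",p["frame"]);print(ray(p,(280,210)))
print(s['eef_pos'],proj(p,s['eef_pos']))
for l,z in(("plate_a_mid",.038),("mat",0),("keeper",0)):
  for d in r.landmark_of(l,p)[:3]:print(l,d["conf"],d["position"],at(p,d["position"],z))
f=p["frame"].astype(int);m=((f[...,0]>f[...,2]+40)&(f[...,0]>f[...,1]+20)).astype(np.uint8)
n,L,st,c=cv2.connectedComponentsWithStats(m)
for i in range(1,n):
  if st[i,4]>300:print(st[i],c[i])
E
```

```text
[0.4481 0.0943 0.3011] 1.975
(array([0.3744, 0.1162, 0.4423]), array([ 0.2967, -0.0777, -0.9519]))
[0.4481 0.0943 0.3011] [276.6473 265.3686]
plate_a_mid 0.77 [278.7, 286.4] [0.6223 0.0461 0.038 ]
mat 0.75 [271.4, 177.9] [0.4589 0.0817 0.    ]
keeper 0.55 [112.3, 276.6] [ 0.5481 -0.2327  0.    ]
[ 270  155   17   66 1018] [278.0619 187.6248]
[404 272  26  39 416] [416.4375 291.3029]
```

View pics/w1.png

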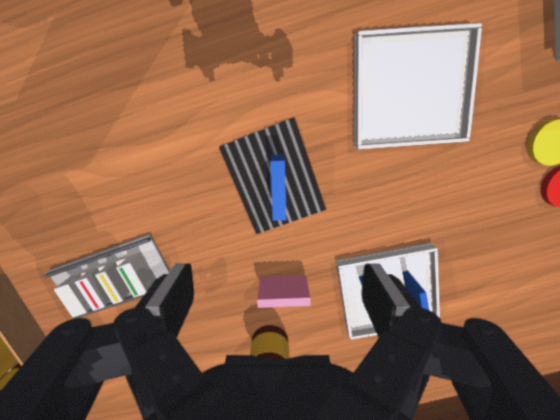

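```bash
python3 - <<'E'
from h import *
np.set_printoptions(precision=4,suppress=True)
p=r.snapshot("wrist");f=p["frame"].astype(int)
m=((f[...,0]>f[...,2]+40)&(f[...,0]>f[...,1]+20))
for y in range(154,223,3):
  xs=np.where(m[y,230:330])[0]+230
  if len(xs):print(y,xs[0],xs[-1],f[y,278],at(p,((xs[0]+xs[-1])/2,y),.071), np.linalg.norm(at(p,(xs[0]-.5,y),.071)-at(p,(xs[-1]+.5,y),.071)))
E
```

```text
157 275 279 [79 45 27] [0.419  0.1063 0.071 ] 0.006309003236055376
160 268 280 [92 49 25] [0.4216 0.1017 0.071 ] 0.01645330812842979
163 267 281 [141  75  40] [0.4253 0.1006 0.071 ] 0.019042206153858637
166 267 282 [219 119  67] [0.4291 0.1002 0.071 ] 0.020373522135494163
169 267 282 [220 120  66] [0.4328 0.0991 0.071 ] 0.020435876175348342
172 267 282 [220 120  66] [0.4365 0.0981 0.071 ] 0.020498728612622325
175 267 282 [219 118  66] [0.4403 0.097  0.071 ] 0.020562085019978842
178 267 282 [219 119  65] [0.444  0.0959 0.071 ] 0.020625951063280943
181 267 282 [219 119  65] [0.4478 0.0948 0.071 ] 0.02069033250343661
184 267 282 [220 120  68] [0.4516 0.0937 0.071 ] 0.02075523519829068
187 267 282 [221 121  70] [0.4555 0.0926 0.071 ] 0.020820665104565275
190 267 282 [221 122  69] [0.4593 0.0915 0.071 ] 0.020886628279850463
193 267 282 [220 121  66] [0.4632 0.0904 0.071 ] 0.020953130884646447
196 268 282 [221 122  68] [0.4673 0.0899 0.071 ] 0.01970630431459956
199 268 282 [220 121  68] [0.4712 0.0888 0.071 ] 0.0197696789353812
202 268 283 [220 120  65] [0.4754 0.0883 0.071 ] 0.021155808366270467
205 268 283 [221 123  69] [0.4794 0.0872 0.071 ] 0.02122453158205699
208 268 283 [221 123  70] [0.4834 0.086  0.071 ] 0.021293826636225987
211 268 282 [221 122  67] [0.4872 0.0843 0.071 ] 0.020028476063161528
214 268 282 [221 122  68] [0.4913 0.0831 0.071 ] 0.020094531724371256
217 269 282 [220 122  67] [0.4956 0.0826 0.071 ] 0.0188169680613652
220 269 283 [221 123  68] [0.4999 0.0821 0.071 ] 0.020228209645858287
```

Request:
{"fn": "apply_moves", "kwargs": {
  "moves": [
    [[-1.8,0.1,6,0,0,-1,0],[-1.8,0.1,12,0,0,-1,0],[-1.8,0.1,18,0,0,-1,0],[-1.8,0.1,23,0,0,-1,0],[-1.8,0.1,25.8,0,0,-1,0]]
  ]
}}

```text
time: 2.85
eef_pos: [0.4617, 0.0958, 0.0411]
orientation: [0.128, 0.992, -0.0, -0.002]
contact_force: [0.9, -0.1, 0.7]
width: 0.0855
```

Request:
{"fn": "apply_moves", "kwargs": {
  "moves": [
    [[0,0,0,0,0,0,130],[0,0,0,0,0,0,255],[0,0,0,0,0,0,255],[0,0,0,0,0,0,255],[0,0,0,0,0,0,255]]
  ],
  "grip_force": 20
}}

```text
time: 3.48
eef_pos: [0.4649, 0.094, 0.0444]
orientation: [0.129, 0.992, 0.0, 0.001]
contact_force: [-0.6, 0.4, 6.8]
width: 0.0173
```

```bash
python3 - <<'E'
from h import *
s=r.state();print(s)
p=r.snapshot("wrist")
f=p["frame"];cv2.imwrite("pics/w2.png",f)
E
```

```text
{'time': 3.475, 'qpos': array([-3.65044529e-02,  3.43625933e-01,  1.94783872e+00,  2.98971283e-04,
        8.47797276e-01, -1.34827854e+00]), 'joint_vel': array([-5.48564807e-05,  1.02235126e-03, -8.70843726e-06,  8.94702631e-04,
        2.77410052e-03,  5.14969109e-04]), 'joint_torque': array([-4.79882788e-01, -3.78128064e+01, -1.87145519e+01, -2.49922480e-01,
       -2.61066919e-01,  3.62863590e-02]), 'eef_pos': array([0.46488723, 0.09397533, 0.04438153]), 'orientation': array([1.29247232e-01, 9.91611709e-01, 2.19948635e-04, 1.14990583e-03]), 'contact_force': array([-0.63219074,  0.41736383,  6.78270946]), 'torque': array([0.1797641 , 0.18092212, 0.02329231]), 'width': 0.017273997255825253}
```

View pics/w2.png

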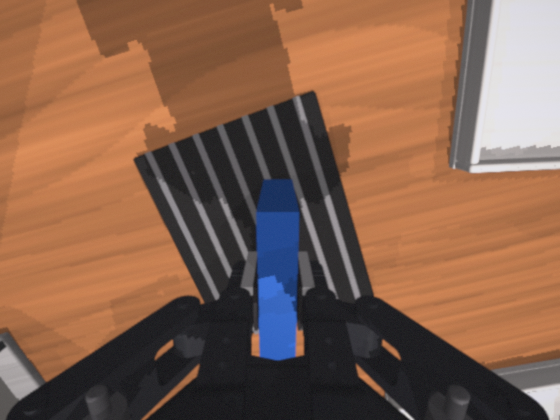

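Request:
{"fn": "apply_moves", "kwargs": {
  "moves": [
    [[0,0,0,0,0,0,255],[0,0,-3,0,0,0,255],[0,0,-8,0,0,0,255],[0,-3,-13,0,0,0,255],[-3,-7,-16,0,0,-6,255]]
  ],
  "grip_force": 70
}}

```text
time: 4.15
eef_pos: [0.4744, 0.0189, 0.206]
orientation: [0.075, 0.997, 0.0, 0.001]
contact_force: [2.0, -0.2, -1.4]
width: 0.0167
```

```bash
python3 -c "
from h import *
print(r.state(),tool([.60,-.231,.26]))"
```

```text
{'time': 4.15, 'qpos': array([-1.96062384e-01,  1.41265755e-01,  1.74811401e+00,  5.20961046e-04,
        1.24989571e+00, -1.61763972e+00]), 'joint_vel': array([-0.78594113,  0.02181027, -0.63108867, -0.00861638,  0.59522152,
       -1.62781465]), 'joint_torque': array([ 4.53053176e+00, -3.98689735e+01, -2.53176033e+01, -1.80877454e-02,
        2.49316706e-02,  2.70023346e+00]), 'eef_pos': array([0.47444894, 0.01891064, 0.20600579]), 'orientation': array([7.46218892e-02, 9.97211196e-01, 1.05088632e-04, 1.18001334e-03]), 'contact_force': array([ 2.03899216, -0.22825423, -1.37196488]), 'torque': array([-0.09581834, -0.02883796,  0.01733679]), 'width': 0.01665837105538072} [-16.15 -22.84  -5.37]
```

Request:
{"fn": "apply_moves", "kwargs": {
  "moves": [
    [[-3,-4.5,-2,0,0,-4,255],[-6.5,-9,-4,0,0,-8,255],[-10,-14,-5,0,0,-12,255],[-13,-18,-5,0,0,-12,255],[-15.6,-22,-5,0,0,-12,255]]
  ]
}}

```text
time: 4.78
eef_pos: [0.5958, -0.2246, 0.2532]
orientation: [-0.027, 1.0, 0.0, -0.0]
contact_force: [0.5, 0.8, -0.1]
width: 0.0165
```

Request:
{"fn": "apply_moves", "kwargs": {
  "moves": [
    [[0,0,0,0,0,0,255],[0,0,0,0,0,0,255]]
  ]
}}

```text
time: 5.03
eef_pos: [0.5948, -0.2224, 0.2527]
orientation: [-0.027, 1.0, 0.001, -0.001]
contact_force: [0.6, -0.3, 0.1]
width: 0.0171
```

```bash
python3 - <<'E'
from h import *
s=r.state();print(s["eef_pos"],s["orientation"],s["contact_force"],s["torque"])
p=r.snapshot("wrist")
f=p["frame"];cv2.imwrite("pics/w3.png",f)
for l,z in(("keeper",0),("insert_top",.048),("slot_green",.016),("slot_yellow",.016),("slot_red",.016)):
  for d in r.landmark_of(l,p)[:3]:print(l,d["conf"],d["position"],at(p,d["position"],z))
E
```

```text
[ 0.59477648 -0.22242498  0.25268037] [-2.72619395e-02  9.99627876e-01  6.60855657e-04 -6.77687870e-04] [ 0.57606064 -0.30265521  0.06363581] [-0.00743836 -0.0362583   0.04360494]
keeper 0.72 [272.0, 139.8] [ 0.54770768 -0.23181384  0.        ]
keeper 0.59 [523.0, 84.2] [0.45920321 0.08369353 0.        ]
insert_top 0.55 [270.5, 144.2] [ 0.54919998 -0.23270686  0.048     ]
slot_green 0.58 [296.8, 140.5] [ 0.54565744 -0.20029393  0.016     ]
slot_yellow 0.72 [269.7, 139.8] [ 0.54666839 -0.23451302  0.016     ]
slot_red 0.75 [242.9, 142.1] [ 0.55132927 -0.26824099  0.016     ]
slot_red 0.36 [521.4, 81.3] [0.45850829 0.06810358 0.016     ]
```

View pics/w3.png

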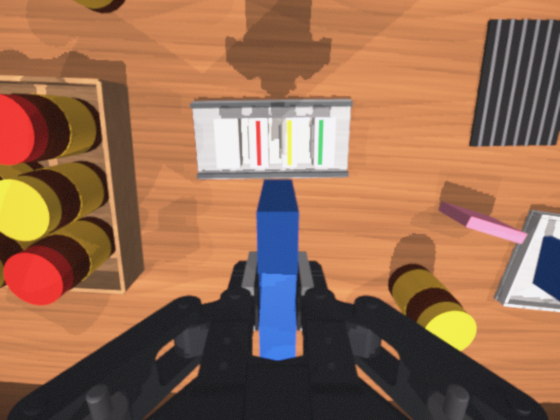

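```bash
python3 - <<'E'
from h import *
np.set_printoptions(precision=4,suppress=True)
f=cv2.imread("pics/w3.png")
p=r.snapshot("wrist")
crop=p["frame"][85:190,180:365];cv2.imwrite("pics/w3c.png",cv2.resize(crop,None,fx=4,fy=4,interpolation=cv2.INTER_CUBIC))
C=[at(p,q,.016) for q in((192,99),(351,98),(348,177),(197,178))]
for c in C:print(c)
print(sum(C)/4,[np.degrees(np.arctan2(-(b-a)[0],(b-a)[1])) for a,b in((C[0],C[1]),(C[3],C[2]))])
h=p["frame"].astype(int)
for n,m in(("red",(h[...,2]-h[...,1]>90)&(h[...,2]-h[...,0]>90)),("yel",(h[...,2]-h[...,0]>90)&(abs(h[...,2]-h[...,1])<50)),("grn",(h[...,1]-h[...,2]>50))):
  ys,xs=np.where(m[110:170,200:345]);xs+=200;ys+=110
  a=np.polyfit(ys,xs,1);t,b=ys.min(),ys.max();P=at(p,(np.polyval(a,t),t),.048);Q=at(p,(np.polyval(a,b),b),.048)
  print(n,len(xs),P,Q,np.degrees(np.arctan2((Q-P)[1],(Q-P)[0])))
E
```

```text
[ 0.5042 -0.3314  0.016 ]
[ 0.4922 -0.1379  0.016 ]
[ 0.5895 -0.1292  0.016 ]
[ 0.6021 -0.3276  0.016 ]
[ 0.547  -0.2315  0.016 ] [np.float64(3.5475038618245183), np.float64(3.6211305916669727)]
red 175 [ 0.524  -0.2489  0.048 ] [ 0.5728 -0.2454  0.048 ] 4.097942152977009
yel 170 [ 0.522  -0.2135  0.048 ] [ 0.5708 -0.2098  0.048 ] 4.26372475368327
grn 200 [ 0.5188 -0.1773  0.048 ] [ 0.5688 -0.1739  0.048 ] 3.8606667377044914
```

View pics/w3c.png

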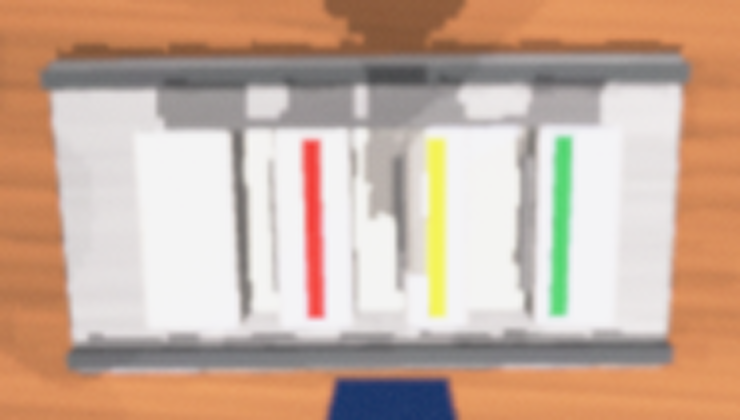

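```bash
cat >> h.py <<'E'
C=np.array([.547,-.2315]);th=np.radians(3.7);ux=np.array([np.cos(th),np.sin(th)]);uy=np.array([-np.sin(th),np.cos(th)])
def k2w(x,y,z): return np.r_[C+x*ux+y*uy,z]
def w2k(P): d=np.array(P)[:2]-C; return np.round([d@ux*1000,d@uy*1000,P[2]*1000],2)
def st():
    s=r.state();print(round(s["time"],2),"kf",w2k(s["eef_pos"]),"F",np.round(s["contact_force"],1),"kF_y",round(s["contact_force"][:2]@uy,2),"w",round(s["width"],4),"yaw",np.degrees(R.from_quat(s["orientation"]).as_euler("zyx"))[0].round(2)); return s
E
python3 - <<'E'
from h import *
p=r.snapshot("wrist")
for n,q in(("mid",(275.3,145)),("green",(305.2,145)),("red",(244.8,145)),("L",(215,145)),("R",(334,145)),("basemid",(271.5,139))):print(n,w2k(at(p,q,.048)))
st()
for P in(k2w(0,.090,.20),k2w(0,.090,.0634)):print(P,tool(P))
E
```

```text
mid [ 4.11  4.23 48.  ]
green [ 4.38 39.05 48.  ]
red [  3.79 -31.3   48.  ]
L [  3.44 -66.08  48.  ]
R [ 4.6  72.64 48.  ]
basemid [-2.76 -0.1  48.  ]
5.42 kf [ 48.83   6.22 253.68] F [ 0.1  0.4 -1.3] kF_y 0.37 w 0.0168 yaw 176.8
[ 0.54119209 -0.14168759  0.2       ] [4.96 8.34 5.36]
[ 0.54119209 -0.14168759  0.0634    ] [ 4.96  8.34 19.02]
```

Request:
{"fn": "apply_moves", "kwargs": {
  "moves": [
    [[2.5,4.3,2,0,0,-0.5,255],[5,8.3,5,0,0,-0.5,255],[5,8.3,10,0,0,-0.5,255],[5,8.3,15,0,0,-0.5,255],[5,8.3,17,0,0,-0.5,255]]
  ]
}}

```text
time: 6.05
eef_pos: [0.539, -0.1414, 0.0806]
orientation: [-0.032, 0.999, 0.001, -0.002]
contact_force: [0.4, 0.4, -0.6]
width: 0.0169
```

Request:
{"fn": "apply_moves", "kwargs": {
  "moves": [
    [[0,0,0,0,0,0,255],[0,0,0,0,0,0,255]]
  ]
}}

```text
time: 6.3
eef_pos: [0.5418, -0.143, 0.0845]
orientation: [-0.032, 0.999, -0.001, 0.001]
contact_force: [0.1, -0.2, 0.4]
width: 0.017
```

```bash
python3 - <<'E'
from h import *
s=st();print(tool(k2w(0,.088,.0634)))
p=r.snapshot("side");cv2.imwrite("pics/s2.png",cv2.resize(p["frame"][190:350,230:400],None,fx=4,fy=3.7))
E
```

```text
6.3 kf [ 0.5  88.62 84.53] F [ 0.1 -0.2  0.4] kF_y -0.23 w 0.017 yaw 176.34
[ 0.05 -0.06  2.11]
```

View pics/s2.png

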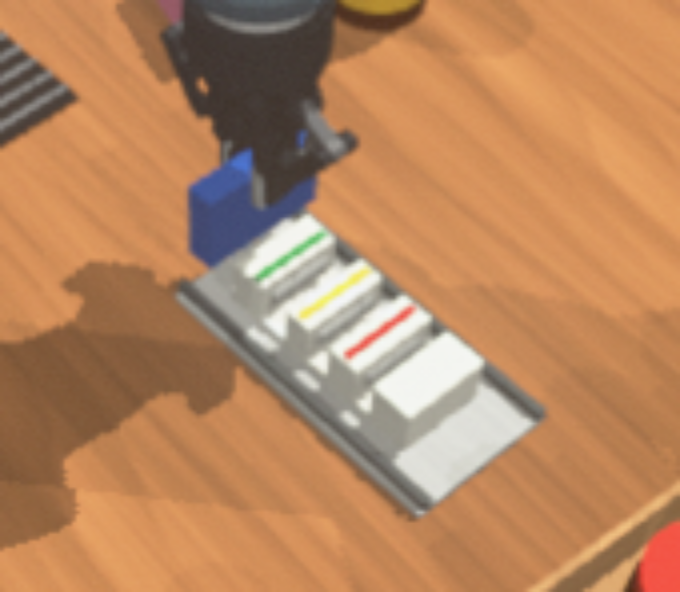

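Request:
{"fn": "apply_moves", "kwargs": {
  "moves": [
    [[0,0,1,0,0,0,255],[0,0,2.1,0,0,0,255],[0,-0.1,2.1,0,0,0,255],[0,-0.25,2.1,0,0,0,255],[0,-0.4,2.1,0,0,0,255]]
  ]
}}

```text
time: 6.98
eef_pos: [0.5414, -0.147, 0.0625]
orientation: [-0.032, 0.999, -0.0, 0.0]
contact_force: [-0.1, 0.5, -1.6]
width: 0.0166
```

Request:
{"fn": "apply_moves", "kwargs": {
  "moves": [
    [[0,-0.05,0,0,0,0,255],[0,-0.1,0,0,0,0,255]]
  ]
}}

```text
time: 7.22
eef_pos: [0.5413, -0.1478, 0.0625]
orientation: [-0.032, 0.999, -0.0, 0.0]
contact_force: [0.6, 0.2, 0.0]
width: 0.0168
```

Request:
{"fn": "apply_moves", "kwargs": {
  "moves": [
    [[0,-0.05,0,0,0,0,255],[0,-0.1,0,0,0,0,255]]
  ]
}}

```text
time: 7.48
eef_pos: [0.5413, -0.1487, 0.0623]
orientation: [-0.032, 0.999, -0.0, 0.0]
contact_force: [-0.5, -0.6, -1.1]
width: 0.0166
```

```bash
python3 -c "
from h import *
st()"
```

```text
7.47 kf [-0.39 83.02 62.32] F [-0.5 -0.6 -1.1] kF_y -0.58 w 0.0166 yaw 176.34
```

Request:
{"fn": "apply_moves", "kwargs": {
  "moves": [
    [[0,-0.05,0,0,0,0,255],[0,-0.1,0,0,0,0,255]]
  ]
}}

```text
time: 7.72
eef_pos: [0.5413, -0.1494, 0.0623]
orientation: [-0.032, 0.999, 0.0, -0.0]
contact_force: [0.1, 1.8, 0.4]
width: 0.0169
```

Request:
{"fn": "apply_moves", "kwargs": {
  "moves": [
    [[0,-0.05,0,0,0,0,255],[0,-0.1,0,0,0,0,255]]
  ]
}}

```text
time: 7.98
eef_pos: [0.5412, -0.1494, 0.0623]
orientation: [-0.032, 0.999, 0.001, -0.0]
contact_force: [0.8, 6.8, 1.6]
width: 0.017
```

Request:
{"fn": "apply_moves", "kwargs": {
  "moves": [
    [[0,-0.05,0,0,0,0,255],[0,-0.1,0,0,0,0,255]]
  ]
}}

```text
time: 8.22
eef_pos: [0.5412, -0.1496, 0.0623]
orientation: [-0.032, 0.999, 0.002, -0.0]
contact_force: [0.5, 9.4, 2.3]
width: 0.017
```

Request:
{"fn": "apply_moves", "kwargs": {
  "moves": [
    [[0,0.5,0,0,0,0,255],[0,0.5,-3.5,0,0,0,255],[0,-2,-3.5,0,0,0,255],[0,-4,-3.5,0,0,0,255],[0,-4,-3.5,0,0,0,255]]
  ]
}}

```text
time: 8.85
eef_pos: [0.5438, -0.1932, 0.0968]
orientation: [-0.031, 1.0, -0.0, -0.0]
contact_force: [-0.4, -0.3, -1.0]
width: 0.0171
```

Request:
{"fn": "apply_moves", "kwargs": {
  "moves": [
    [[0,0,0,0,0,0,255],[0,0,0,0,0,0,255]]
  ]
}}

```text
time: 9.1
eef_pos: [0.5436, -0.1909, 0.0969]
orientation: [-0.032, 0.999, 0.0, -0.0]
contact_force: [0.4, -0.4, -0.6]
width: 0.0166
```

```bash
python3 -c "
from h import *
st();print(w2k([.5412,-.1494,.06]))"
```

```text
9.1 kf [-0.73 40.76 96.85] F [ 0.4 -0.4 -0.6] kF_y -0.38 w 0.0166 yaw 176.32
[-0.49 82.3  60.  ]
```

Request:
{"fn": "apply_moves", "kwargs": {
  "moves": [
    [[0,-0.15,0,0,0,0,255],[0,-0.15,0.4,0,0,0,255],[0,-0.15,0.8,0,0,0,255],[0,-0.15,0.9,0,0,0,255]]
  ]
}}

```text
time: 9.6
eef_pos: [0.5438, -0.1928, 0.0878]
orientation: [-0.032, 0.999, 0.0, -0.0]
contact_force: [0.1, -0.7, 0.2]
width: 0.0169
```

```bash
python3 -c "
from h import *
st()"
```

```text
9.6 kf [-0.71 38.79 87.77] F [ 0.1 -0.7  0.2] kF_y -0.71 w 0.0169 yaw 176.34
```

Request:
{"fn": "apply_moves", "kwargs": {
  "moves": [
    [[0,0.03,0.2,0,0,0,255],[0,0.03,0.3,0,0,0,255],[0,0.03,0.4,0,0,0,255]]
  ]
}}

```text
time: 9.98
eef_pos: [0.5441, -0.1928, 0.0843]
orientation: [-0.032, 0.999, -0.0, 0.0]
contact_force: [-1.2, -0.1, -1.7]
width: 0.0166
```

Request:
{"fn": "apply_moves", "kwargs": {
  "moves": [
    [[0,0,0.15,0,0,0,255],[0,0,0.3,0,0,0,255]]
  ]
}}

```text
time: 10.22
eef_pos: [0.5441, -0.1928, 0.0812]
orientation: [-0.032, 0.999, -0.0, 0.0]
contact_force: [1.0, 0.4, -0.5]
width: 0.0167
```

```bash
python3 -c "
from h import *
st()"
```

```text
10.22 kf [-0.43 38.78 81.24] F [ 1.   0.4 -0.5] kF_y 0.32 w 0.0167 yaw 176.35
```

Request:
{"fn": "apply_moves", "kwargs": {
  "moves": [
    [[0,0,0.15,0,0,0,255],[0,0,0.3,0,0,0,255],[0,0,0.45,0,0,0,255]]
  ]
}}

```text
time: 10.6
eef_pos: [0.544, -0.1928, 0.0767]
orientation: [-0.032, 0.999, -0.0, -0.0]
contact_force: [0.3, 0.0, -1.3]
width: 0.017
```

Request:
{"fn": "apply_moves", "kwargs": {
  "moves": [
    [[0,0,0.1,0,0,0,255],[0,0,0.2,0,0,0,255],[0,0,0.3,0,0,0,255]]
  ]
}}

```text
time: 10.98
eef_pos: [0.5444, -0.1932, 0.0742]
orientation: [-0.032, 0.999, -0.0, 0.0]
contact_force: [-1.6, -0.1, 5.4]
width: 0.0171
```

```bash
python3 -c "
from h import *
st()"
```

```text
10.97 kf [-0.15 38.39 74.23] F [-1.6 -0.1  5.4] kF_y -0.0 w 0.0171 yaw 176.34
```

Request:
{"fn": "apply_moves", "kwargs": {
  "moves": [
    [[0,0,0.1,0,0,0,255],[0,0,0.2,0,0,0,255],[0,0,0.3,0,0,0,255]]
  ],
  "grip_force": 90
}}

```text
time: 11.35
eef_pos: [0.5447, -0.1932, 0.0717]
orientation: [-0.032, 0.999, -0.001, 0.001]
contact_force: [-1.1, 0.4, 5.6]
width: 0.016
```

Request:
{"fn": "apply_moves", "kwargs": {
  "moves": [
    [[0,0,0.1,0,0,0,255],[0,0,0.2,0,0,0,255],[0,0,0.3,0,0,0,255]]
  ]
}}

```text
time: 11.72
eef_pos: [0.5447, -0.1932, 0.0686]
orientation: [-0.032, 0.999, -0.001, 0.001]
contact_force: [0.7, -0.8, 4.3]
width: 0.0164
```

```bash
python3 -c "
from h import *
st()"
```

```text
11.72 kf [ 0.22 38.41 68.59] F [ 0.7 -0.8  4.3] kF_y -0.85 w 0.0164 yaw 176.33
```

Request:
{"fn": "apply_moves", "kwargs": {
  "moves": [
    [[0,0,0.15,0,0,0,255],[0,0,0.3,0,0,0,255],[0,0,0.45,0,0,0,255],[0,0,0.6,0,0,0,255]]
  ]
}}

```text
time: 12.22
eef_pos: [0.5443, -0.1931, 0.0617]
orientation: [-0.032, 0.999, -0.0, 0.0]
contact_force: [0.3, -1.8, 3.3]
width: 0.0162
```

Request:
{"fn": "apply_moves", "kwargs": {
  "moves": [
    [[0,0,0.1,0,0,0,255],[0,0,0.2,0,0,0,255],[0,0,0.3,0,0,0,255],[0,0,0.4,0,0,0,255]]
  ]
}}

```text
time: 12.72
eef_pos: [0.544, -0.1931, 0.0577]
orientation: [-0.032, 0.999, -0.0, -0.0]
contact_force: [0.2, -4.0, 2.6]
width: 0.0163
```

```bash
python3 -c "
from h import *
st()"
```

```text
12.72 kf [-0.49 38.48 57.69] F [ 0.2 -4.   2.6] kF_y -3.98 w 0.0163 yaw 176.35
```

Request:
{"fn": "apply_moves", "kwargs": {
  "moves": [
    [[0,0,0.1,0,0,0,255],[0,0,0.2,0,0,0,255],[0,0,0.25,0,0,0,255]]
  ]
}}

```text
time: 13.1
eef_pos: [0.544, -0.1931, 0.0556]
orientation: [-0.032, 0.999, -0.0, 0.0]
contact_force: [-2.3, -4.4, 8.3]
width: 0.0167
```

Request:
{"fn": "apply_moves", "kwargs": {
  "moves": [
    [[0,0,0.1,0,0,0,255],[0,0,0.15,0,0,0,255]]
  ]
}}

```text
time: 13.35
eef_pos: [0.5441, -0.1931, 0.0555]
orientation: [-0.032, 0.999, -0.0, 0.0]
contact_force: [-5.5, -3.0, 19.0]
width: 0.0163
```

```bash
python3 -c "
from h import *
st()"
```

```text
13.35 kf [-0.4  38.5  55.53] F [-5.5 -3.  19. ] kF_y -2.59 w 0.0163 yaw 176.34
```

Request:
{"fn": "apply_moves", "kwargs": {
  "moves": [
    [[0,0,-0.1,0,0,0,255],[0,0,-0.1,0,0,0,150],[0,0,-0.1,0,0,0,0],[0,0,-0.1,0,0,0,0],[0,0,-0.1,0,0,0,0]]
  ]
}}

```text
time: 13.98
eef_pos: [0.5438, -0.1924, 0.0544]
orientation: [-0.032, 0.999, 0.0, -0.0]
contact_force: [0.5, 0.6, 0.4]
width: 0.085
```

Request:
{"fn": "apply_moves", "kwargs": {
  "moves": [
    [[0,0,0,0,0,0,0],[0,0,-2,0,0,0,0],[0,0,-5,0,0,0,0],[0,0,-10,0,0,0,0],[-3,0,-15,0,0,0,0]]
  ]
}}

```text
time: 14.6
eef_pos: [0.5726, -0.1907, 0.206]
orientation: [-0.031, 1.0, 0.0, -0.001]
contact_force: [0.6, -0.3, -0.7]
width: 0.0851
```

Request:
{"fn": "apply_moves", "kwargs": {
  "moves": [
    [[-5,0,0,0,0,0,0],[-5,0,0,0,0,0,0],[-5,0,0,0,0,0,0]]
  ]
}}

```text
time: 14.98
eef_pos: [0.6229, -0.1873, 0.2037]
orientation: [-0.032, 0.999, 0.0, -0.001]
contact_force: [-0.4, -1.1, 0.7]
width: 0.0858
```

```bash
python3 - <<'E'
from h import *
np.set_printoptions(precision=4,suppress=True)
s=st()
p=r.snapshot("wrist");cv2.imwrite("pics/w5.png",p["frame"])
for z,t in((.082,"top"),):
  for x,y in((-.04,.03),(.04,.048),(0,.0393)):print(proj(p,k2w(x,y,z)))
f=p["frame"].astype(int);m=((f[...,0]>f[...,2]+40)&(f[...,0]>f[...,1]+20)&(f[...,0]>180)).astype(np.uint8)
n,L,stt,c=cv2.connectedComponentsWithStats(m)
for i in range(1,n):
  if stt[i,4]>150:
    ys,xs=np.where(L==i);print(stt[i],c[i],cv2.minAreaRect(np.c_[xs,ys].astype(np.float32)))
    for z in(.078,.082,.09):print(z,w2k(at(p,c[i],z)))
E
```

```text
14.97 kf [ 78.63  39.19 203.72] F [-0.4 -1.1  0.7] kF_y -1.04 w 0.0858 yaw 176.32
[266.0525  63.4903]
[287.1013 161.1308]
[277.4028 114.4399]
[266 106  22  56 925] [276.1568 138.7935] ((276.5, 133.5), (55.0, 21.0), 90.0)
0.078 [20.7  38.19 78.  ]
0.082 [20.42 38.21 82.  ]
0.09 [19.87 38.23 90.  ]
```

View pics/w5.png

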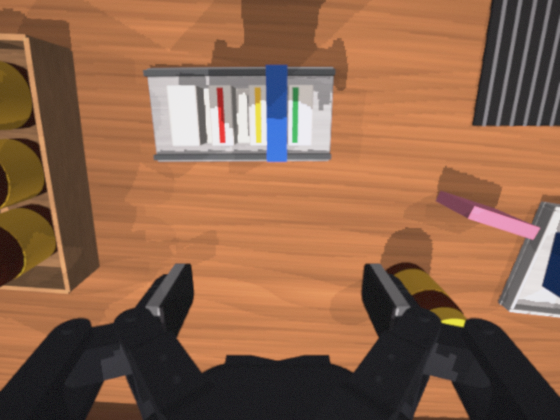

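The picture shows the plate in the green slot, just to the -y side of the green strip. Its top spans rows 65 to 161, against 63 to 161 predicted for a plate fully home. The gripper is clear of everything.

```bash
python3 -c "
from h import *
print(r.sign_off())"
```

```text
the job is handed in; nothing more can be done
None
```

The mat plate is in the green slot, pushed fully home and let go; I handed the job in at about 15 s of the 53 s allowed.

- **Thickness:** the pinch read 17.3 mm at 20 N, so this is the 18 mm plate. At higher grip force it read 16–17 mm. Both are below nominal but still closest to 18 mm.
- **Finding the insert:** I touched its +y side face with the held plate, up to about 9 N. That put the insert about +3.3 mm off-centre. The camera had suggested +3.3 to +4.2 mm.
- **Insertion:** the plate entered freely and met the roller at about 5 N. It then stopped on the floor, with the tool at 55.5 mm against 55.4 mm expected. The highest push I read was 19 N.
- **Last checks:** the final wrist picture shows the plate lying along the green slot, at about y = +38 mm on the keeper. Its ends are within 3 pixels of where they should be. The gripper was open and clear, and the arm never went near the wash tray plates or the jars.

No check failed. Near the slot, the measured y differed from my tally of commanded moves by about 1 mm, and I went by the measured values.

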